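Set and start the stiff studio timer

TASK

A pressing is about to begin: set the free-standing timer on the grey stone tile. Turn its stiff dial clockwise until the pointed end of the bar lines up with the small dark steel rider tab on the case, bearing down on the dial (firmly, but with less than 25 N) so that the case neither spins nor slides from where it stands; then push the steel start plunger all the way down. Leave the rider and everything around the timer where they are.

Things in the scene. Friction and masses are not known exactly. Their poses are not given: they have to be found in the camera images.
- timer: Free-standing round white timer, about 0.43 kg (0.8 to 1.2 times): case 104 mm across, 34 mm high, four feet 40 mm from the axis; turret and dial on top. Origin: centre of the underside, z up the dial's axis, plunger on its -x side. Stands on the tile by friction (about 0.6): the dial turns instead of the case only under 6 to 9 N of extra load. Load on the tile incl. weight: under 31 N. Rigid.
- dial (a joint): Dial angle, rad, growing clockwise seen from above; 0 = pointed end towards the plunger (case -x), range 0 to 3.6. Stiff: about 0.22 N m of friction, stays where left. It starts 0.7 to 1.5 rad short of the rider.
- rider (a joint): Angle of the rider tab in the same sense and zero as the dial: the dial is set when both angles agree. The tab sits stiffly and must not be moved (its tip may not move more than 8 mm).
- plunger (a joint): Start plunger, m: 0 = up, 0.006 = fully down. Resists with about 4 N and stays down where it is left.
- dial_grip (a point): On the dial's axis, on top of the dial's black skirt (a disc 46 mm across, 6 mm thick; its top 66 to 70 mm above the timer's underside: the dial is loose on its shaft, has 4 mm of axial play, slides down under 1 to 2 N, and only then bears on the case). On the skirt stands the bar to grip: 12 mm wide, 40 mm long, 24 mm high. Fingertips beside the bar can bear on the skirt.
- pointer_tip (a point): Point 32 mm from the dial's axis in the direction in which the bar points, 15 mm above the skirt's top, just beyond the bar's pointed end (a 5 mm wide nose that reaches 28 mm from the axis; a white line on top of the bar runs to this end; the other end is blunt at 20 mm).
- rider_tip (a point): Top of the dark steel rider tab, 32 mm from the dial's axis: an upright tab 4 mm wide, 8 mm long radially (27 to 35 mm from the axis), standing 13 mm above the case's shoulder and 19 mm or more below the skirt's top.
- plunger_top (a point): Centre of the top of the steel start plunger, a 14 mm disc 40 mm in front of the dial's axis, directly over a foot; 48 mm above the timer's underside when up (14 mm above the case's shoulder), 6 mm lower when fully down.
- case_back (a point): Point at mid-height on the rim of the case, across from the plunger, 52 mm from the axis: it tells whether the case has turned or slid.
- tile: Grey stone tile 300 x 240 x 10 mm, fixed to the table; origin: centre of its underside.
- spool: Wooden thread spool 34 mm across, 50 mm high, standing on the tile behind the timer; origin: centre of its underside. To be left alone.
- button_jar: Glass button jar 44 mm across, 55 mm high, standing on the tile behind the timer; origin: centre of its underside. To be left alone.
- tray: Plywood tray 200 x 170 x 35 mm with two loose reels, in the other place on the table; fixed; origin: centre of its underside.
Mind the look-alikes: they are no part of the job. What is meant by the timer is not blue, purple or turquoise, and is the smaller of those in its own colour.

How it is judged:
On the way, in this order (a step that is already met when the one before it is completed fails the run):
1. the dial's pointer is turned in line with the rider (within 4.5 mm at 32 mm radius, about 8 degrees) (horizontal distance between pointer_tip and rider_tip below 0.0045 m), for 0.3 s.
2. then the start plunger is pushed down (at least 5 of its 6 mm) (value of joint plunger above 0.005 m), for 0.1 s.
At the end, for the whole second after the job is handed in: The pointer is in line with the rider (tips within 4.5 mm horizontally), the plunger is down by at least 5 of its 6 mm, and the timer stands upright (within 0.05 rad), at rest, its centre and its rear rim within 8 mm of where they started (horizontal distance between pointer_tip and rider_tip below 0.0045 m and value of joint plunger above 0.005 m and distance of each of case_back, timer from where it was at the start of the episode below 0.008 m and angle between timer's own z axis and vertical below 0.05 rad and linear speed of timer below 0.01 m/s); the robot touches nothing.
It fails at once if the timer's case spins or slides (its rear rim or its centre moves more than 8 mm) (distance of any of case_back, timer from where it was at the start of the episode above 0.008 m).
It fails at once if the rider tab is moved by more than 8 mm (distance of rider_tip from where it was at the start of the episode above 0.008 m).
It fails at once if the timer is pressed too hard (load on the tile, weight included, over 31 N) (contact force between timer and tile above 31 N).
It fails at once if the spool or the button jar is pushed about (more than 15 mm) (distance of any of spool, button_jar from where it was at the start of the episode above 0.015 m).
It also fails if it takes over 72 s, if anything falls off the work surface, if the arm or the gripper's body presses on something with over 40 N, if the wrist force passes 120 N, or if a joint passes its speed limit or range.

ROBOT

A 6-joint arm with a two-finger parallel gripper is mounted at the origin on the work surface. World frame = base frame: x ahead of the robot, y to its left, z up, the work surface at z = 0. Lengths are in m, angles in rad, forces in N, time in s.
With the tool pointing down it reaches from about 0.35 to 0.975 m from the base axis. Payload 4.9 kg.
Tool frame: the origin (TCP) lies on the centre line of the jaws, within the pads' length; the fingertips stand manip.tip_reach ahead of it and the grasp point (between the pads) is the TCP (manip.tip_reach is the distance from the TCP to the fingertips, in m); z points along the fingers, y is the line along which they close (so a half turn about z gives the same grasp; the last joint's range is limited). The gripper opens to 85 mm and grips with 20 to 120 N. Pads are 22 mm wide; open, the fingers measure 114 mm over their backs; the gripper's body (76 mm by 85 mm) begins 54 mm behind the grasp point. The pads swing forward as they close: fully open they stand 13 mm farther back than shut.
Start: joints at [1.186, 0.053, 1.613, -0, 1.476, -0.119], TCP at [0.164, 0.603, 0.25] pointing down, gripper open.
Joint ranges: [-3.01, 3.01], [-1.01, 2.22], [0.06, 2.58], [-1.02, 4.17], [0.09, 2.62], [-3.14, 3.14]. Speed limits (rad/s): [2.57, 2.57, 3.14, 3.14, 3.14, 3.14].

INTERFACE

Orientations are given as a unit quaternion [w, x, y, z].
In Python, from plant import manip gives the robot as it stands. The module is installed in compiled form; this text tells all that it offers.
- The arm moves only by the tool move_arm, never from a script. Its argument "rows" is a list of rows, each a list of 7 numbers: the shift along the tool's x, y, z in cm, then the turn, a rotation vector about the tool's x, y, z in degrees, then the opening, from -1 (shut) to 1 (fully open). In form: [[tx, ty, tz, ax, ay, az, jaw], ...]. A call has 1 to 20 rows; each row shifts and turns the commanded pose from where the row before left it, along the tool's axes as they then stand; what a row does not reach is not made up. A row lasts 1/12 s, in which the tool goes at most 41.7 mm and 7.16 degrees, less where a joint would pass 70% of its speed; a pose out of reach is approached as far as the arm can. A call is refused whole if a number of a shift passes 4.17 or a number of a turn 7.16, either way. A call with a gripper value outside its range is refused whole. The fingers move at their own pace and stop on an object; the grip force is fixed at half the most. Time passes only in rows, so rows that do not move let the fingers close. It gives the time, the measured TCP pose, the force, the opening and the grip force at its end, in the units of the state.
- manip.state(): the state, without advancing time (a new reading comes with each control period).
- manip.grab_frame(name): name is "scene" or "top" or "wrist"; returns a dict with "img" (384x512x3 uint8, blue, green, red), "mtx" (3x3 intrinsics, pixels), "R" (3x3) and "t" (3): a world point X has camera coordinates R X + t. Camera axes: x right, y down, z forward; pixel columns grow to the right and rows downward; lengths in m; the calibration is good to about 2 mm. A picture is of the moment at which its call begins. There is no depth.
- manip.job_done(): hands the job in; it is judged then, once.
The state is a dict: "time": time; "joint_pos": joint angles; "joint_vel": joint speeds; "joint_efforts": joint torques, N m; "tool_pos": TCP position; "tool_rot": TCP orientation; "contact_force": force on the tool from outside, world axes, zero at the start; "ft_torque": the same for the moment, N m; "gripper_width": opening from 0.0 (shut) to 1.0 (fully open); "grasp_force": force on a finger pad.
Only numpy, scipy, OpenCV 4.12 (cv2) and the standard library are available. Lean on these libraries where they do the work, as an engineer would, in place of code of your own. Each camera call takes 0.05 s, during which the arm holds its last target. There are 200 camera calls.

## Working session

There is one attempt and no reset: what is moved stays moved. The work goes in short steps, Python scripts to look and compute and a tool call to move; the robot and the scene stay as the last step left them, time stands still between calls to the robot, and variables do not carry over. Pictures are saved under pics/ and viewed, at most 14 in all, crops included, and the job is handed in when it is done.

Besides the shell and the picture viewer there is one more tool, called after "Call:" by a JSON object that holds its "name" and its "arguments". move_arm: Moves the arm, as the interface text tells. Its arguments: {"type":"object","properties":{"rows":{"type":"array","items":{"type":"array","items":{"type":"number"}}}},"required":["rows"]}

```bash
mkdir -p pics
python3 - <<'E'
from plant import manip
import cv2,numpy as np
s=manip.state();print(s, manip.tip_reach)
a=[manip.grab_frame(n) for n in("scene","top")]
for n,f in zip(("scene","top"),a):
    cv2.imwrite(f"pics/{n}0.png",f["img"]);print(n,f["mtx"].tolist(),f["R"].round(3).tolist(),f["t"].round(3).tolist())
cv2.imwrite("pics/both.png",cv2.resize(np.vstack([f["img"] for f in a]),(400,600)))
E
```

```text
{'time': 0.0, 'joint_pos': array([ 1.18596052e+00,  5.33703525e-02,  1.61428362e+00, -1.86515571e-06,
        1.47596498e+00, -1.18981330e-01]), 'joint_vel': array([ 0.00156533,  0.00086733, -0.0011167 , -0.00140798, -0.00287698,
        0.00149728]), 'joint_efforts': array([-1.75997920e-03, -3.93678439e+01, -3.70177102e+01, -8.49719117e-05,
        7.02552090e-03, -1.70746421e-05]), 'tool_pos': array([0.16398164, 0.60251295, 0.2490608 ]), 'tool_rot': array([-2.51631677e-04,  1.32535964e-01,  9.91177679e-01, -9.81405827e-04]), 'contact_force': array([ 0.04674732, -0.06544521, -0.06205294]), 'ft_torque': array([-0.00089016, -0.00454205,  0.01955817]), 'grasp_force': 0.0, 'gripper_width': 1.0012782673285752} 0.019
scene [[365.3559668414709, 0.0, 255.0930228998096], [0.0, 365.3559668414709, 188.65100700804481], [0.0, 0.0, 1.0]] [[-0.474, 0.881, 0.003], [0.641, 0.347, -0.685], [-0.604, -0.322, -0.729]] [0.309, -0.258, 1.24]
top [[379.1574507678553, 0.0, 258.69249374650406], [0.0, 379.1574507678553, 186.81689836962562], [0.0, 0.0, 1.0]] [[0.009, -1.0, 0.013], [-0.997, -0.01, -0.071], [0.072, -0.012, -0.997]] [-0.079, 0.542, 1.223]
```

View pics/top0.png

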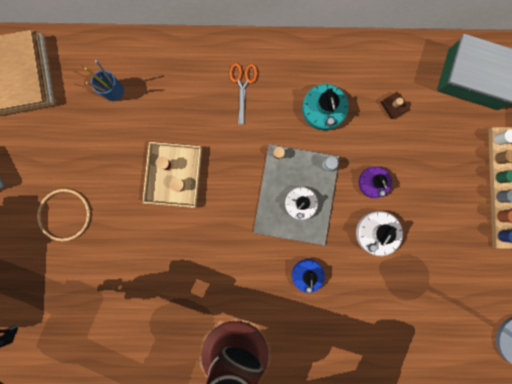

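View pics/scene0.png

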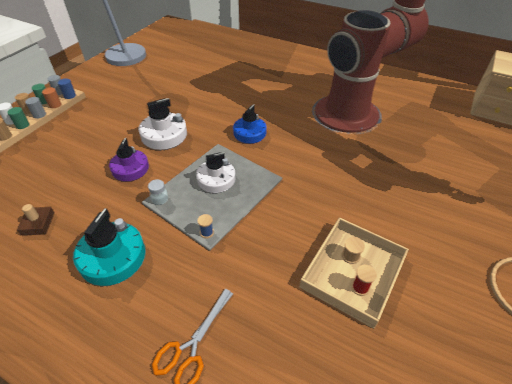

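Top view: the candidates are small white on the tile (301,203), large white (380,233), purple (377,182), blue (309,276) and turquoise (326,107). I choose the small white one on the grey tile. The spool (280,153) and jar (331,162) stand behind it, and the arm base is at about (235,355).

```bash
cat > h.py <<'E'
from plant import manip
import cv2,numpy as np
from scipy.spatial.transform import Rotation as Ro
def grab(n,save=None):
    f=manip.grab_frame(n)
    if save: cv2.imwrite(f"pics/{save}.png",f["img"])
    return f
def onplane(f,uv,z):
    d=f["R"].T@np.linalg.inv(f["mtx"])@np.array([*uv,1.]); c=-f["R"].T@f["t"]
    return c+d*(z-c[2])/d[2]
def proj(f,X):
    p=f["mtx"]@(f["R"]@np.asarray(X)+f["t"]); return p[:2]/p[2]
def tool():
    s=manip.state(); q=s["tool_rot"]; return s["tool_pos"],Ro.from_quat([q[1],q[2],q[3],q[0]]).as_matrix()
E
python3 - <<'E'
from h import *
f=grab("top")
for n,uv,z in(("timer",(301,203),.05),("spool",(280,153),.06),("jar",(331,162),.065),("big",(380,233),.06),("blue",(309,276),.05)): print(n,onplane(f,uv,z).round(3))
p,R=tool();print(R.round(2))
t=onplane(f,(301,203),.05)
print("to timer xy, tool axes cm",(R.T@(t-p)*100).round(1))
w=grab("wrist");c=-w["R"].T@w["t"];print("cam in tool",(R.T@(c-p)).round(3),(R.T@w["R"].T).round(2))
i=f["img"][170:240,265:340];i=cv2.resize(i,None,fx=5,fy=5,interpolation=2)
s=grab("scene");j=s["img"][140:220,180:255];j=cv2.resize(j,(375,400))
cv2.imwrite("pics/c1.png",np.hstack([cv2.copyMakeBorder(i,0,400-i.shape[0],0,0,0),j]))
E
```

```text
timer [ 0.49  -0.209  0.05 ]
spool [ 0.648 -0.14   0.06 ]
jar [ 0.621 -0.302  0.065]
big [ 0.397 -0.457  0.06 ]
blue [ 0.26  -0.234  0.05 ]
[[-0.96  0.26 -0.  ]
 [ 0.26  0.96 -0.  ]
 [ 0.   -0.   -1.  ]]
to timer xy, tool axes cm [-52.7 -69.7  20. ]
cam in tool [ 0.074 -0.    -0.124] [[ 0.   -0.96 -0.29]
 [ 1.    0.    0.  ]
 [ 0.   -0.29  0.96]]
```

View pics/c1.png

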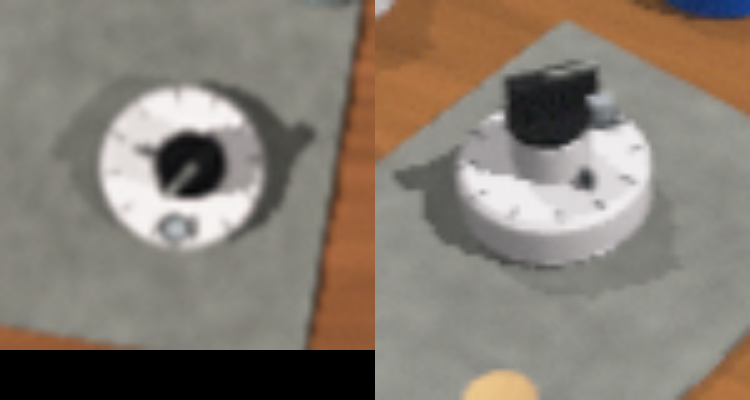

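The crop confirms it: small white case, bar with a white line pointing down-left, plunger at crop (178,228), rider at crop (147,148). The turn is clockwise. Next I bring the wrist camera over the timer.

Call:
{"name": "move_arm", "arguments": {"rows": [[-2.4,-3.2,0,0,0,0,1],[-2.4,-3.2,0,0,0,0,1],[-2.4,-3.2,0,0,0,0,1],[-2.4,-3.2,0,0,0,0,1],[-2.4,-3.2,0,0,0,0,1],[-2.4,-3.2,0,0,0,0,1],[-2.4,-3.2,0,0,0,0,1],[-2.4,-3.2,0,0,0,0,1],[-2.4,-3.2,0,0,0,0,1],[-2.4,-3.2,0,0,0,0,1],[-2.4,-3.2,0,0,0,0,1],[-2.4,-3.2,0,0,0,0,1],[-2.4,-3.2,0,0,0,0,1],[-2.4,-3.2,0,0,0,0,1],[-2.4,-3.2,0,0,0,0,1],[-2.4,-3.2,0,0,0,0,1],[-2.4,-3.2,0,0,0,0,1],[-2.4,-3.2,0,0,0,0,1],[-2.4,-3.2,0,0,0,0,1],[-2.4,-3.2,0,0,0,0,1]]}}

```text
time: 1.92
tool_pos: [0.4594, -0.1428, 0.2503]
tool_rot: [0.0, 0.133, 0.991, 0.0]
contact_force: [1.2, 1.3, 0.5]
gripper_width: 1.0
grasp_force: 0.0
```

Run:
```python
from h import *
p,R=tool();print(p,R.round(3),manip.state()["joint_pos"].round(2))
print((R.T@(np.array([.49,-.209,.2])-p)*100).round(1))
```

```text
[ 0.45942702 -0.14278234  0.25033148] [[-0.965  0.263  0.001]
 [ 0.263  0.965 -0.   ]
 [-0.001  0.    -1.   ]] [-0.46 -0.3   1.94  0.    1.51 -1.76]
[-4.7 -5.6  5. ]
```

Call:
{"name": "move_arm", "arguments": {"rows": [[-1.6,-1.9,1.5,0,0,0,1],[-1.6,-1.9,1.5,0,0,0,1],[-1.5,-1.8,1,0,0,0,1],[0,0,0,0,0,0,1],[0,0,0,0,0,0,1]]}}

```text
time: 2.33
tool_pos: [0.4894, -0.2074, 0.2091]
tool_rot: [-0.001, 0.133, 0.991, 0.001]
contact_force: [-0.2, 0.0, 0.7]
gripper_width: 1.0
grasp_force: 0.0
```

Run:
```python
from h import *
w=grab("wrist","w1");p,R=tool();print(p,w["mtx"][0,0],proj(w,[.49,-.209,.08]))
```

```text
[ 0.48959181 -0.20677072  0.21002461] 266.02909446052735 [255.94284009 190.40575861]
```

View pics/w1.png

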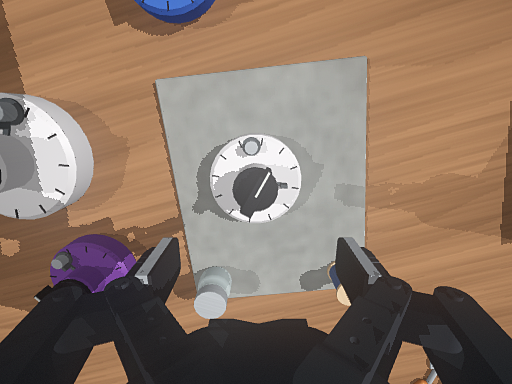

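The wrist view shows the timer centred at about (256,178), plunger at (251,147), rider at (281,185), line from about (258,195) to (269,172). The jar is at (212,292) and the spool is hidden behind a finger. I measure from this frame.

```bash
cat > m.py <<'E'
from h import *
w=grab("wrist");p,R=tool();img=w["img"]
hsv=cv2.cvtColor(img,cv2.COLOR_BGR2HSV)
x0,y0=[int(v)-60 for v in proj(w,[.49,-.209,.06])]
cv2.imwrite("pics/c2.png",cv2.resize(img[y0:y0+120,x0:x0+120],(600,600),interpolation=cv2.INTER_CUBIC))
print("crop",x0,y0,p.round(4))
# case: big bright blob
sub=np.zeros(img.shape[:2],np.uint8);sub[y0:y0+120,x0:x0+120]=255
white=((hsv[...,2]>165)&(hsv[...,1]<30)).astype(np.uint8)*255&sub
dark=((hsv[...,2]<75)).astype(np.uint8)*255&sub
for n,m in(("white",white),("dark",dark)):
    cs=cv2.findContours(m,0,2)[0]
    for c in sorted(cs,key=cv2.contourArea)[::-1][:4]:
        if cv2.contourArea(c)>8:print(n,cv2.contourArea(c),[np.round(v,1) for v in cv2.minAreaRect(c)],cv2.boundingRect(c))
    if n=="white":
        h=cv2.convexHull(max(cs,key=cv2.contourArea));e=cv2.fitEllipse(h);print("ell",e,"centre@z.044",onplane(w,e[0],.044).round(4))
E
python3 m.py
```

```text
crop 195 124 [ 0.4898 -0.2064  0.2107]
white 11679.0 [array([254.5, 183.5]), array([119., 119.]), np.float64(90.0)] (195, 124, 120, 120)
ell ((253.04302978515625, 185.2071533203125), (159.66807556152344, 173.2702178955078), 170.2799835205078) centre@z.044 [ 0.4942 -0.2132  0.044 ]
dark 19.5 [array([240.4, 205.1]), array([30.6,  8.7]), np.float64(46.5)] (233, 191, 20, 28)
```

View pics/c2.png

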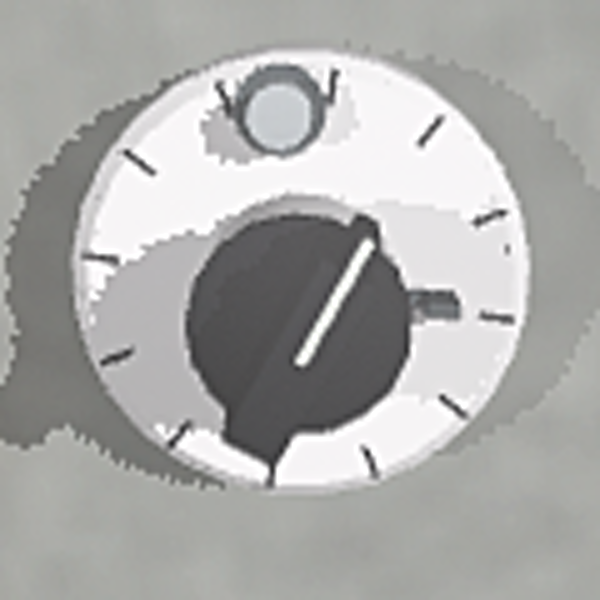

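The crop (5x, origin 195,124) shows plunger (280,115), white line from (300,362) to the pointed end (370,243), rider (438,302) and dial disc centred at about (298,322). I turn these into world points.

Run:
```python
from h import *
w=grab("wrist");p,R=tool();img=w["img"]
P=lambda c,z:onplane(w,(195+(c[0]-2)/5,124+(c[1]-2)/5),z)
g=cv2.cvtColor(img,cv2.COLOR_BGR2GRAY).astype(float)
sub=img[124:244,195:315];hsv=cv2.cvtColor(sub,cv2.COLOR_BGR2HSV)
print("V samples case,shade,tile,dial",[hsv[b//5,a//5].tolist() for a,b in((200,160),(150,320),(40,40),(240,300))])
pl=P((280,115),.058);ri=P((438,302),.057);sk=P((298,322),.080)
a=P((300,362),.104);b=P((370,243),.104)
for n,v in dict(plunger=pl,rider=ri,skirt=sk,line_in=a,line_out=b,case=P((301,268),.044)).items():print(n,v.round(4))
m=((hsv[...,2]<110)).astype(np.uint8);print("dark px",m.sum())
k,lab,st,ce=cv2.connectedComponentsWithStats(m);print(st[1:][st[1:,4]>10],ce[1:][st[1:,4]>10])
```

```text
V samples case,shade,tile,dial [[165, 2, 248], [150, 3, 183], [38, 6, 173], [150, 3, 85]]
plunger [ 0.4505 -0.2032  0.058 ]
rider [ 0.4983 -0.1811  0.057 ]
skirt [ 0.4883 -0.2095  0.08  ]
line_in [ 0.4891 -0.209   0.104 ]
line_out [ 0.471  -0.1912  0.104 ]
case [ 0.4863 -0.2086  0.044 ]
dark px 1666
[[  43   16   10   14   28]
 [  37   42   54   55 1574]] [[47.17857143 22.21428571]
 [58.63722999 64.99428208]]
```

Call:
{"name": "move_arm", "arguments": {"rows": [[-0.1,-0.35,1,0,0,5.9,1],[0,0,1,0,0,5.9,1],[0,0,1,0,0,5.9,1],[0,0,1,0,0,5.9,1],[0,0,1,0,0,5.9,1],[0,0,0,0,0,0,1],[0,0,0,0,0,0,1],[0,0,0,0,0,0,1]]}}

```text
time: 3.15
tool_pos: [0.4904, -0.2103, 0.1616]
tool_rot: [0.001, 0.379, 0.925, -0.0]
contact_force: [0.6, -0.2, 0.6]
gripper_width: 1.003
grasp_force: 0.0
```

Run:
```python
from h import *
w=grab("wrist","w2");p,R=tool();img=w["img"]
print(p.round(4),R[:,0].round(3),R[:,2].round(4),"q",manip.state()["joint_pos"].round(2))
x0,y0=[int(v)-90 for v in proj(w,[.49,-.21,.06])];print(x0,y0)
c=cv2.resize(img[max(y0,0):y0+180,x0:x0+180],None,fx=3.3,fy=3.3,interpolation=2);cv2.imwrite("pics/c3.png",c);print(c.shape)
for z in(.08,.104): print("axis px",z,proj(w,[*p[:2],z]))
```

```text
[ 0.4905 -0.2105  0.1617] [-0.712  0.702 -0.002] [ 0.0019 -0.0011 -1.    ] q [-0.54 -0.1   1.91  0.    1.32 -1.34]
167 106
(594, 594, 3)
axis px 0.08 [257.61502737 205.33504388]
axis px 0.104 [257.64217881 216.49795596]
```

View pics/c3.png

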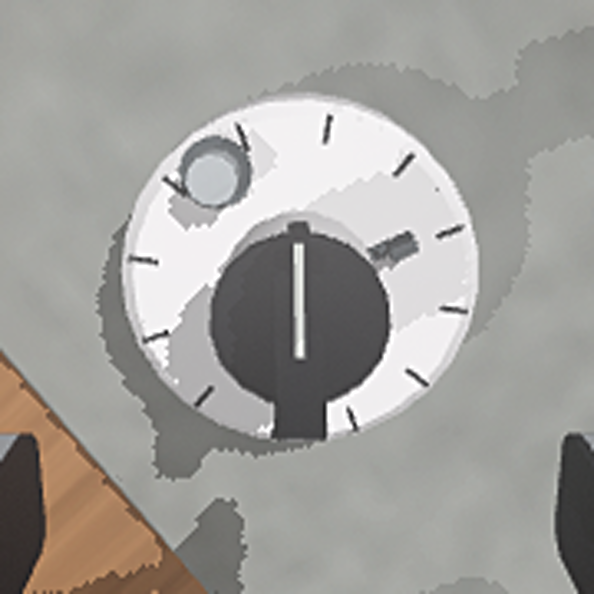

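Run:
```python
from h import *
from scipy.optimize import least_squares
w=grab("wrist");p,R=tool();img=w["img"]
P=lambda c,z:(R.T@(onplane(w,(167+(c[0]-1)/3.3,106+(c[1]-1)/3.3),z)-p))[:2]*1e3
pl=P((214,178),.058);ri=P((400,244),.057);a=P((299.5,360),.104);b=P((299.5,243),.104)
nose=P((299,224),.104); case=P((300,268),.044)
for n,v in dict(pl=pl,ri=ri,lin=a,lout=b,nose=nose,case=case,sk=P((300,319),.079)).items():print(n,v.round(1))
# axis on tool-x line (y=by line) from plunger 40 mm, rider 32 mm
s=least_squares(lambda c:[np.hypot(*(pl-c))-40,np.hypot(*(ri-c))-32,(c[1]-a[1])],[0,0]).x;print("axis",s)
for v in(pl,ri,b):d=v-s;print(np.degrees(np.arctan2(d[1],d[0])))
# case ellipse
g=cv2.cvtColor(img,cv2.COLOR_BGR2HSV);m=((g[...,2]>205)&(g[...,1]<25)).astype(np.uint8);m[:,:190]=0;m[:,330:]=0
c=max(cv2.findContours(m,0,2)[0],key=cv2.contourArea);e=cv2.fitEllipse(cv2.convexHull(c));print(e);print((R.T@(onplane(w,e[0],.044)-p)*1e3).round(1))
```

```text
pl [ 33.9 -22.5]
ri [15.9 26.8]
lin [ 1.3 -0.1]
lout [28.1 -0.1]
nose [32.2 -0.3]
case [5.5 0. ]
sk [2.2 0. ]
axis [ 0.16821142 -0.57595307]
-33.03271936542209
60.15097494557683
0.8837715635372857
((258.0047607421875, 185.99832153320312), (101.43821716308594, 107.44985961914062), 96.45720672607422)
[  6.4   0.4 117.7]
```

Bar is aligned and centred between the fingers to within 0.2 mm. The axis is about 1 mm towards tool +x, and the turn needed is about +60.5°. Descend, then close slowly.

Call:
{"name": "move_arm", "arguments": {"rows": [[0.1,0,1.5,0,0,0,1],[0,0,1.5,0,0,0,1],[0,0,1.5,0,0,0,0.5],[0,0,0.9,0,0,0,0],[0,0,0.4,0,0,0,-0.3],[0,0,0,0,0,0,-0.5],[0,0,0,0,0,0,-0.6],[0,0,0,0,0,0,-0.6],[0,0,0,0,0,0,-0.6],[0,0,0,0,0,0,-0.6]]}}

```text
time: 4.08
tool_pos: [0.4896, -0.2102, 0.1032]
tool_rot: [0.001, 0.38, 0.925, -0.0]
contact_force: [-0.0, 0.2, -0.7]
gripper_width: 0.194
grasp_force: 0.0
```

Run:
```python
from h import *
w=grab("wrist","w3");p,R=tool();print(p.round(4),manip.state()["joint_pos"].round(3))
cv2.imwrite("pics/c4.png",cv2.resize(w["img"][150:330,150:370],None,fx=3,fy=3,interpolation=2))
```

```text
[ 0.4895 -0.2101  0.103 ] [-0.545 -0.028  1.952  0.     1.216 -1.335]
```

View pics/c4.png

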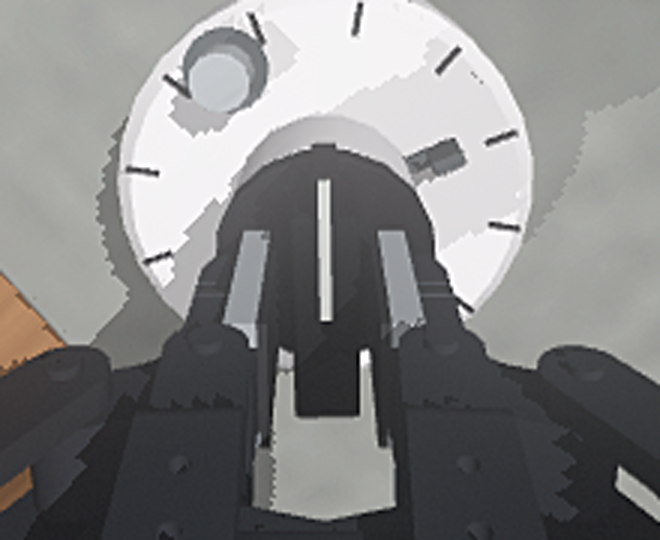

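Bar at crop x 295–360 lies centred between the pads (268 to 380). Close.

Call:
{"name": "move_arm", "arguments": {"rows": [[0,0,0,0,0,0,-0.68],[0,0,0,0,0,0,-0.72],[0,0,0,0,0,0,-0.8],[0,0,0,0,0,0,-1],[0,0,0,0,0,0,-1],[0,0,0,0,0,0,-1],[0,0,0,0,0,0,-1]]}}

```text
time: 4.72
tool_pos: [0.4894, -0.2099, 0.1025]
tool_rot: [0.0, 0.38, 0.925, 0.0]
contact_force: [0.9, 0.5, 0.5]
gripper_width: 0.125
grasp_force: 60.2
```

Call:
{"name": "move_arm", "arguments": {"rows": [[0,0,0.1,0,0,0,-1],[0,0,0.1,0,0,0,-1],[0,0,0,0,0,0,-1]]}}

```text
time: 4.97
tool_pos: [0.4894, -0.2099, 0.1006]
tool_rot: [0.0, 0.38, 0.925, 0.0]
contact_force: [-0.2, 1.7, 3.7]
gripper_width: 0.124
grasp_force: 60.7
```

Call:
{"name": "move_arm", "arguments": {"rows": [[0,0,0.1,0,0,0,-1],[0,0,0,0,0,0,-1]]}}

```text
time: 5.13
tool_pos: [0.4895, -0.21, 0.1006]
tool_rot: [0.0, 0.38, 0.925, 0.0]
contact_force: [-1.1, 2.0, 8.8]
gripper_width: 0.121
grasp_force: 61.5
```

Call:
{"name": "move_arm", "arguments": {"rows": [[0,0,0.1,0,0,0,-1],[0,0,0,0,0,0,-1]]}}

```text
time: 5.3
tool_pos: [0.4896, -0.21, 0.1005]
tool_rot: [-0.0, 0.38, 0.925, 0.0]
contact_force: [-3.5, 4.2, 13.3]
gripper_width: 0.125
grasp_force: 62.2
```

Call:
{"name": "move_arm", "arguments": {"rows": [[0.08,0,0.02,0,0,0,-1],[0,0,0,0,0,0,-1]]}}

```text
time: 5.47
tool_pos: [0.4895, -0.2099, 0.1005]
tool_rot: [0.001, 0.38, 0.925, -0.0]
contact_force: [-2.1, 2.7, 11.7]
gripper_width: 0.123
grasp_force: 62.0
```

Call:
{"name": "move_arm", "arguments": {"rows": [[0,0,0,0,0,3,-1],[0,0,0,0,0,3,-1],[0,0,0,0,0,3,-1],[0,0,0,0,0,0,-1]]}}

```text
time: 5.8
tool_pos: [0.4896, -0.2099, 0.1005]
tool_rot: [0.001, 0.453, 0.892, -0.0]
contact_force: [-3.0, 2.6, 11.3]
gripper_width: 0.12
grasp_force: 61.9
```

```bash
cat > t.py <<'E'
from h import *
s=manip.state();p,R=tool();print(s["time"],p.round(4),"yaw",np.degrees(np.arctan2(R[1,0],R[0,0])).round(1),"F tool",(R.T@s["contact_force"]).round(1),"T",s["ft_torque"].round(2))
E
python3 t.py
```

```text
5.8 [ 0.4896 -0.2099  0.1005] yaw 126.2 F tool [  3.9  -0.9 -11.4] T [0.5  0.45 0.1 ]
```

Call:
{"name": "move_arm", "arguments": {"rows": [[0.04,0,0.05,0,0,3,-1],[0,0,0,0,0,3,-1],[0,0,0,0,0,3,-1],[0,0,0,0,0,3,-1],[0,0,0,0,0,0,-1]]}}

```text
time: 6.22
tool_pos: [0.4897, -0.2098, 0.1005]
tool_rot: [0.002, 0.543, 0.84, -0.0]
contact_force: [-1.7, 2.8, 13.9]
gripper_width: 0.125
grasp_force: 62.0
```

```bash
python3 t.py
python3 - <<'E'
from h import *
w=grab("wrist")
cv2.imwrite("pics/c5.png",cv2.resize(w["img"][140:330,150:370],None,fx=3,fy=3,interpolation=2))
E
```

```text
6.2167 [ 0.4897 -0.2098  0.1005] yaw 114.2 F tool [  3.2  -0.4 -13.9] T [0.46 0.33 0.05]
```

View pics/c5.png

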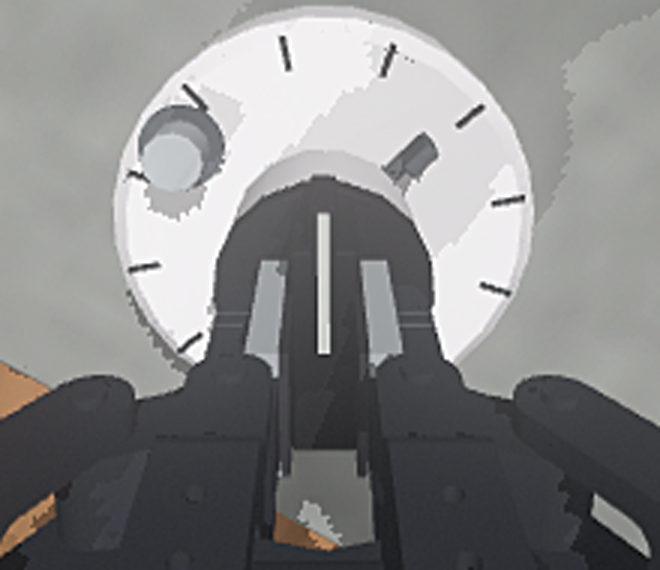

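The dial turns while the case stays put: plunger at crop (172,160), rider closing in at (412,160). I continue.

Call:
{"name": "move_arm", "arguments": {"rows": [[0.02,0,0,0,0,3,-1],[0,0,0,0,0,3,-1],[0,0,0,0,0,3,-1],[0,0,0,0,0,3,-1],[0,0,0,0,0,3,-1],[0,0,0,0,0,3,-1],[0,0,0,0,0,0,-1]]}}

```text
time: 6.85
tool_pos: [0.4899, -0.2097, 0.1005]
tool_rot: [0.002, 0.668, 0.744, 0.0]
contact_force: [0.2, 2.4, 12.2]
gripper_width: 0.123
grasp_force: 61.9
```

Call:
{"name": "move_arm", "arguments": {"rows": [[0,0,0,0,0,3,-1],[0,0,0,0,0,3,-1],[0,0,0,0,0,3,-1],[0,0,0,0,0,3,-1],[0,0,0,0,0,3,-1],[0,0,0,0,0,3,-1],[0,0,0,0,0,0,-1]]}}

```text
time: 7.43
tool_pos: [0.4901, -0.2097, 0.1005]
tool_rot: [0.002, 0.776, 0.631, 0.001]
contact_force: [0.0, 1.7, 12.6]
gripper_width: 0.125
grasp_force: 61.8
```

```bash
python3 t.py
python3 - <<'E'
from h import *
w=grab("wrist")
cv2.imwrite("pics/c6.png",cv2.resize(w["img"][140:330,150:370],None,fx=3,fy=3,interpolation=2))
E
```

```text
7.4333 [ 0.4901 -0.2097  0.1005] yaw 78.2 F tool [  1.7  -0.3 -12.6] T [0.38 0.   0.13]
```

View pics/c6.png

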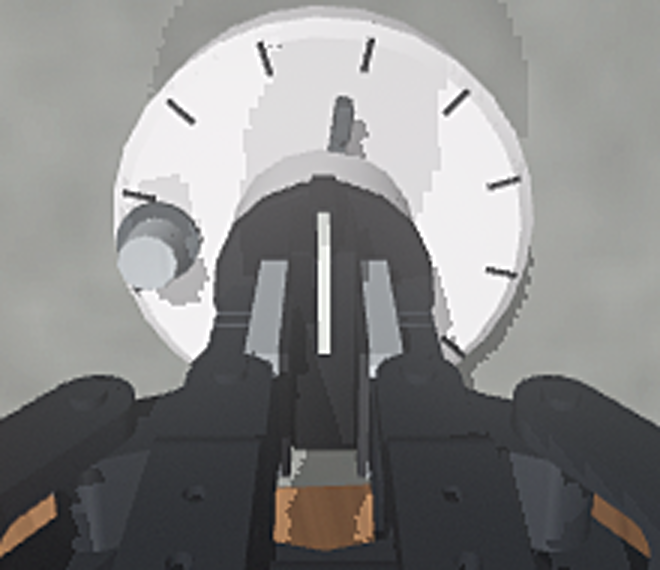

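The rider (342,115) stands slightly right of the bar's line (323). I work out the residual angle.

Run:
```python
from h import *
w=grab("wrist");p,R=tool()
P=lambda c,z:(R.T@(onplane(w,(150+(c[0]-1)/3,140+(c[1]-1)/3),z)-p))[:2]*1e3
a=P((324,352),.1);b=P((324,214),.1)
for c in((344,100),(342,115),(340,130)):
  r=P(c,.057); print(r.round(1),np.degrees(np.arctan2(r[1]-a[1],r[0])).round(1))
print(a,b)
```

```text
[35.5  4. ] 6.9
[32.2  3.6] 6.9
[28.8  3.2] 6.9
[-0.10468839 -0.30149424] [25.85077915 -0.31850768]
```

Call:
{"name": "move_arm", "arguments": {"rows": [[0,0,0,0,0,3,-1],[0,0,0,0,0,3,-1],[0,0,0,0,0,0,-1],[0,0,0,0,0,0,-1]]}}

```text
time: 7.87
tool_pos: [0.4902, -0.2097, 0.1005]
tool_rot: [0.002, 0.808, 0.59, 0.001]
contact_force: [-0.3, 1.5, 11.5]
gripper_width: 0.123
grasp_force: 61.8
```

```bash
python3 t.py
```

```text
7.8667 [ 0.4902 -0.2097  0.1005] yaw 72.3 F tool [  1.3  -0.7 -11.5] T [ 0.37 -0.03  0.06]
```

Call:
{"name": "move_arm", "arguments": {"rows": [[0,0,-0.1,0,0,0,-1],[0,0,-0.05,0,0,0,-0.6],[0,0,0,0,0,0,-0.5],[0,0,0,0,0,0,-0.3],[0,0,0,0,0,0,0],[0,0,-1,0,0,0,0.5],[0,0,-2,0,0,0,1],[0,0,-2.5,0,0,0,1],[0,0,-2,0,0,0,1],[0,0,0,0,0,0,1],[0,0,0,0,0,0,1],[0,0,0,0,0,0,1]]}}

```text
time: 8.87
tool_pos: [0.4878, -0.2086, 0.1734]
tool_rot: [-0.001, 0.808, 0.59, -0.0]
contact_force: [-0.6, -0.7, -0.2]
gripper_width: 1.003
grasp_force: 0.0
```

```bash
python3 t.py
python3 - <<'E'
from h import *
w=grab("wrist")
cv2.imwrite("pics/c7.png",cv2.resize(w["img"][100:290,160:360],None,fx=3,fy=3,interpolation=2))
E
```

```text
8.8667 [ 0.4878 -0.2086  0.1734] yaw 72.3 F tool [-0.9 -0.4  0.2] T [ 0.   -0.01 -0.07]
```

View pics/c7.png

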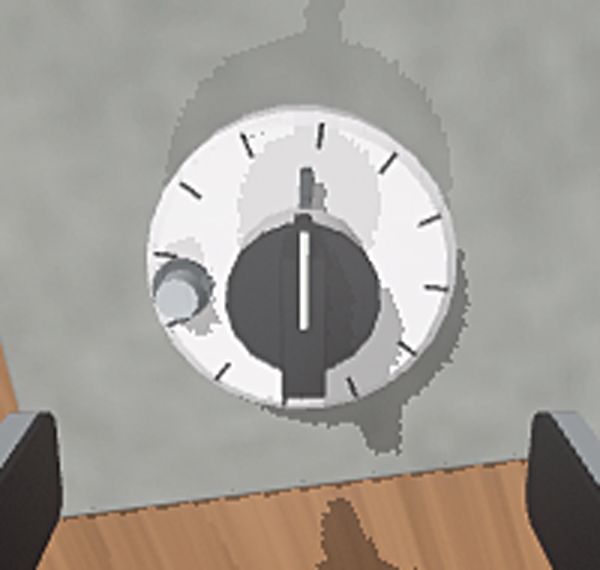

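Line (303.5, 235–330) and rider (306,182) are nearly in line. The plunger is at (180,292). I compute the misalignment and the way to the plunger.

Run:
```python
from h import *
w=grab("wrist");p,R=tool()
P=lambda c,z:(R.T@(onplane(w,(160+(c[0]-1)/3,100+(c[1]-1)/3),z)-p))*1e3
for z in(.1,.104):
  a=P((303.5,328),z);b=P((303.5,234),z);print(z,a.round(1),b.round(1))
for c in((306.5,172),(306,184)):
  r=P(c,.057);print(r.round(1),"angle err deg, axis=line start",np.degrees(np.arctan2(r[1]-a[1],r[0]-a[0])-np.arctan2(b[1]-a[1],b[0]-a[0])).round(1))
pl=P((179,296),.058);print("pl",pl.round(1),"axis",(R.T@(np.array([.490,-.2098,.06])-p)*1e3).round(1),np.hypot(*(pl-a)[:2]))
```

```text
0.1 [-0.3  2.4 72.4] [25.1  2.3 72.4]
0.104 [ 1.2  2.4 68.4] [26.1  2.3 68.4]
[ 33.7   3.7 115.4] angle err deg, axis=line start 2.6
[ 30.1   3.6 115.4] angle err deg, axis=line start 2.7
pl [ -5.4 -36.2 114.5] axis [ -0.7   3.3 112.4] 39.15277326043985
```

Misalignment is about 2.6° (1.5 mm, limit 4.5), and the case has not turned. Now I rotate so that tool x points radially at the plunger, and shut the jaws.

Call:
{"name": "move_arm", "arguments": {"rows": [[0,0,0,0,0,-7,1],[0,0,0,0,0,-7,0.5],[0,0,0,0,0,-7,0],[0,0,0,0,0,-7,-0.5],[0,0,0,0,0,-7,-1],[0,0,0,0,0,-7,-1],[0,0,0,0,0,-7,-1],[0,0,0,0,0,-7,-1],[0,0,0,0,0,-7,-1],[0,0,0,0,0,-7,-1],[0,0,0,0,0,-7,-1],[0,0,0,0,0,-7,-1],[0,0,0,0,0,-7,-1],[0,0,0,0,0,-7,-1],[3.8,0,0,0,0,0,-1],[0,0,2,0,0,0,-1],[0,0,2,0,0,0,-1],[0,0,0,0,0,0,-1],[0,0,0,0,0,0,-1],[0,0,0,0,0,0,-1]]}}

```text
time: 10.63
tool_pos: [0.451, -0.2025, 0.1343]
tool_rot: [-0.0, 0.085, 0.996, 0.0]
contact_force: [-0.2, 0.2, -0.6]
gripper_width: -0.001
grasp_force: 0.0
```

```bash
python3 t.py
python3 - <<'E'
from h import *
w=grab("wrist","w8");p,R=tool()
cv2.imwrite("pics/c8.png",cv2.resize(w["img"][90:290,155:355],None,fx=3,fy=3,interpolation=2))
for q in([.4505,-.2032,.058],):print(proj(w,q),(R.T@(np.array(q)-p)*1e3).round(1))
E
```

```text
10.6333 [ 0.451  -0.2025  0.1343] yaw 170.3 F tool [0.3 0.2 0.6] T [-0.   -0.05 -0.03]
[256.42701788 207.25239181] [ 0.9 -0.6 76.9]
```

View pics/c8.png

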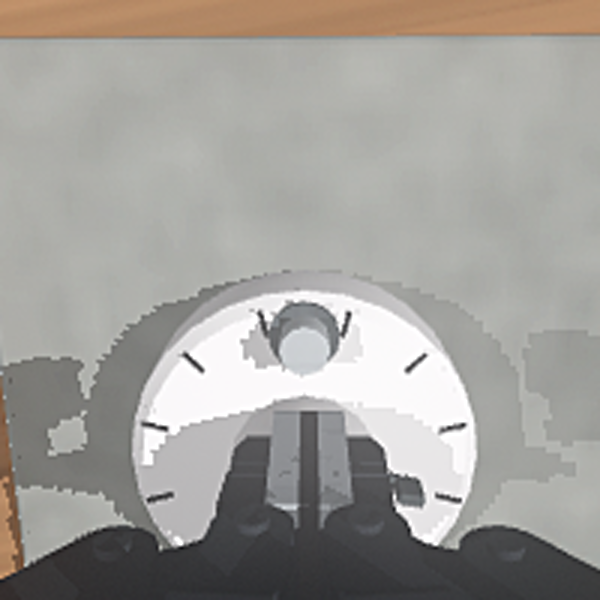

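Plunger top at crop (305,347), i.e. pixel (256.4,205.5). It is about 2 mm beyond the TCP in x and central in y. I go 4 mm out for skirt clearance and descend.

Call:
{"name": "move_arm", "arguments": {"rows": [[0.4,-0.05,0.5,0,0,0,-1],[0,0,1.5,0,0,0,-1],[0,0,1.5,0,0,0,-1],[0,0,1,0,0,0,-1],[0,0,0.6,0,0,0,-1],[0,0,0,0,0,0,-1],[0,0,0,0,0,0,-1]]}}

```text
time: 11.27
tool_pos: [0.4469, -0.2023, 0.0832]
tool_rot: [-0.0, 0.085, 0.996, 0.0]
contact_force: [-0.4, -0.4, -0.2]
gripper_width: -0.001
grasp_force: 0.0
```

Call:
{"name": "move_arm", "arguments": {"rows": [[0,0,0.1,0,0,0,-1],[0,0,0.1,0,0,0,-1],[0,0,0.1,0,0,0,-1],[0,0,0.1,0,0,0,-1],[0,0,0,0,0,0,-1]]}}

```text
time: 11.68
tool_pos: [0.4468, -0.2022, 0.0791]
tool_rot: [0.0, 0.085, 0.996, -0.0]
contact_force: [-0.7, 0.2, 0.3]
gripper_width: 0.001
grasp_force: 0.0
```

Call:
{"name": "move_arm", "arguments": {"rows": [[0,0,0.1,0,0,0,-1],[0,0,0.1,0,0,0,-1],[0,0,0.1,0,0,0,-1],[0,0,0.1,0,0,0,-1],[0,0,0,0,0,0,-1]]}}

```text
time: 12.1
tool_pos: [0.4469, -0.2023, 0.0753]
tool_rot: [0.0, 0.085, 0.996, -0.0]
contact_force: [-1.5, 0.9, 2.6]
gripper_width: -0.001
grasp_force: 1.5
```

Call:
{"name": "move_arm", "arguments": {"rows": [[0,0,0.1,0,0,0,-1],[0,0,0.1,0,0,0,-1],[0,0,0.1,0,0,0,-1],[0,0,0,0,0,0,-1]]}}

```text
time: 12.43
tool_pos: [0.4469, -0.2023, 0.072]
tool_rot: [0.0, 0.085, 0.996, -0.0]
contact_force: [-0.9, -0.0, 2.1]
gripper_width: -0.003
grasp_force: 1.2
```

Call:
{"name": "move_arm", "arguments": {"rows": [[0,0,0.1,0,0,0,-1],[0,0,0.1,0,0,0,-1],[0,0,0,0,0,0,-1]]}}

```text
time: 12.68
tool_pos: [0.4469, -0.2023, 0.0709]
tool_rot: [-0.0, 0.085, 0.996, 0.0]
contact_force: [-3.8, 2.8, 10.0]
gripper_width: -0.001
grasp_force: 4.6
```

Call:
{"name": "move_arm", "arguments": {"rows": [[0,0,0.1,0,0,0,-1],[0,0,0,0,0,0,-1]]}}

```text
time: 12.85
tool_pos: [0.447, -0.2023, 0.0708]
tool_rot: [-0.0, 0.085, 0.996, 0.0]
contact_force: [-6.5, 3.2, 14.8]
gripper_width: -0.004
grasp_force: 7.5
```

Bottomed out at tip z = 0.052, as expected for fully down. Retract and verify.

Call:
{"name": "move_arm", "arguments": {"rows": [[0,0,-0.2,0,0,0,-1],[0,0,-0.5,0,0,0,-1],[0,0,-1.5,0,0,0,-1],[0,0,-3,0,0,0,-1],[0,0,-3,0,0,0,-1],[0,0,-3,0,0,0,-1],[-3,0,-3,0,0,0,-1],[0,0,0,0,0,0,-1],[0,0,0,0,0,0,-1],[0,0,0,0,0,0,-1]]}}

```text
time: 13.68
tool_pos: [0.4755, -0.207, 0.2097]
tool_rot: [-0.001, 0.085, 0.996, 0.0]
contact_force: [-0.5, 0.6, -0.4]
gripper_width: -0.002
grasp_force: 0.0
```

```bash
python3 t.py
python3 - <<'E'
from h import *
w=grab("wrist")
x,y=[int(v) for v in proj(w,[.49,-.21,.06])];x0,y0=x-60,y-60;print(x0,y0)
cv2.imwrite("pics/c9.png",cv2.resize(w["img"][y0:y0+120,x0:x0+120],(600,600),interpolation=2))
E
```

```text
13.6833 [ 0.4755 -0.207   0.2097] yaw 170.3 F tool [0.6 0.5 0.4] T [ 0.01  0.03 -0.03]
196 137
```

View pics/c9.png

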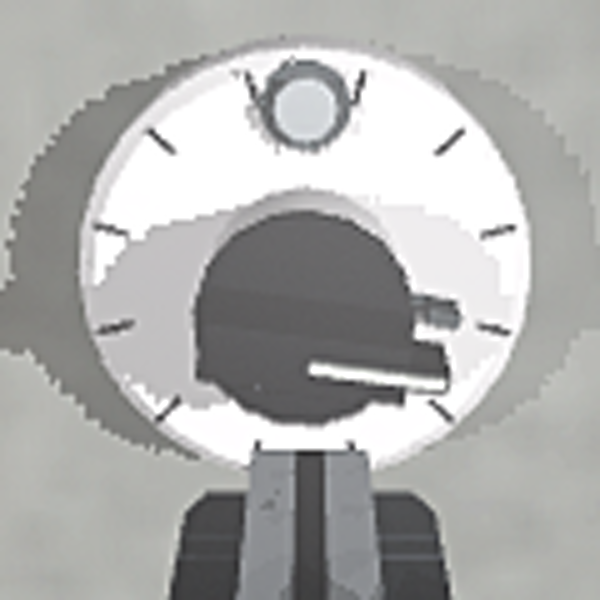

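Plunger (304,108) sits lower in its ring; line from (310,368) to (446,383), rider at (438,308). Final check of positions.

Run:
```python
from h import *
w=grab("wrist")
P=lambda c,z:onplane(w,(196+(c[0]-2)/5,137+(c[1]-2)/5),z)
a=P((310,368),.1);b=P((446,382),.1);r=P((438,306),.057);pl=P((304,108),.052)
ax=np.array([.490,-.2098,0]);u=(b-a)/np.linalg.norm(b-a)
print(a,b,r,pl); print("tips gap mm",np.linalg.norm((a+32e-3*u-r)[:2])*1e3,"dirs",[np.degrees(np.arctan2(*v[1::-1])).round(1) for v in(u,r-a,r-ax,pl-ax)])
```

```text
[ 0.48902459 -0.20886104  0.1       ] [ 0.49607702 -0.18422296  0.1       ] [ 0.49554882 -0.18160489  0.057     ] [ 0.44863376 -0.20320266  0.052     ]
tips gap mm 4.185105136197587 dirs [np.float64(74.0), np.float64(76.5), np.float64(78.9), np.float64(170.9)]
```

```bash
python3 -c "
from plant import manip
print(manip.job_done())"
```

```text
the job is handed in; nothing more can be done
None
```

The job is handed in, result not reported: by my last camera measurements the dial pointer lines up with the rider to about 2.5° (tip gap 1.5 to 4.2 mm, limit 4.5), the plunger is fully down, and the case has not moved.

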